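# Dock the portable drive tester and set its display

### The arm

A 7-joint arm with a two-finger parallel gripper is mounted at the origin on a cart in front of the work surface, level with it; the furniture and walls round the work are solid. World frame = base frame: x ahead of the robot, y to its left, z up, the work surface at z = 0. Lengths are in mm, angles in rad, forces in N, time in s.
With the tool pointing down it reaches from about 425 to 925 mm from the base axis. Payload 6.8 kg.
Tool frame: the origin (TCP) lies midway between the tips of the shut fingers; the grasp point (between the pads) lies 19 mm behind it; z points along the fingers, y is the line along which they close (so a half turn about z gives the same grasp; the last joint's range is limited). The gripper opens to 88 mm and grips with 3 to 60 N. Pads are 20 mm wide; open, the fingers measure 115 mm over their backs; the gripper's body (75 mm by 178 mm) begins 61 mm behind the grasp point.
Start: joints at [-1.213, 0.477, 0.022, 1.555, -0.011, 1.109, -0.083], TCP at [303.167, 603.107, 184.764] pointing down, gripper open.
Joint ranges: [-2.96, 2.96], [-0.34, 2.1], [-1.41, 1.46], [0.24, 2.44], [-1.37, 4.51], [0.17, 1.92], [-2.96, 2.96]. Speed limits (rad/s): [2.39, 2.39, 3.14, 3.14, 3.14, 3.14, 3.14].

### API

Orientations are given as a 3x3 rotation matrix whose columns are the frame's x, y, z axes.
In Python, from bench import env gives the robot as it stands.
- The arm moves only by the tool step_arm, never from a script. Its argument "steps" is a list of rows, each a list of 3 entries, a list of its own where there are three numbers: the shift along the tool's x, y, z in mm, then the turn about the tool's z in degrees, then the opening, from -1 (shut) to 1 (fully open), so that 0 is half open. In form: [[[tx, ty, tz], twist, grip], ...]. A call has 1 to 12 rows; each row is the pose to reach, as a shift and turn from the pose commanded when the call began, along the tool's axes at that moment; what a row does not reach only later rows make up. A row lasts 1/12 s, in which the tool goes at most 41.7 mm and 7.16 degrees, less where a joint would pass 70% of its speed; a pose out of reach is approached as far as the arm can. A call with a gripper value outside its range is refused whole. The fingers move at their own pace and stop on an object; "grip_force" is the grip in N (left out, the last holds). Time passes only in rows, so rows that repeat a pose let the fingers close. It gives the time, the measured TCP pose, the force, the opening and the grip force at its end, in the units of the state.
- env.get_state(): the state, without advancing time (a new reading comes with each control period).
- env.grab_frame(name): name is "scene" or "top" or "wrist"; returns a dict with "pixels" (384x512x3 uint8, red, green, blue), "z_map" (384x512 float32, mm along the optical axis (not along the pixel's ray), 0 where there is no reading), "intrinsics" (3x3 intrinsics, pixels), "distortion" ([k1, k2, p1, p2, k3] as OpenCV has them; the pictures are not rectified), "position" and "attitude" of the camera in the world. Camera axes: x right, y up, looking along -z (the intrinsics and any distortion apply to the point x, -y, -z); pixel columns grow to the right and rows downward; lengths in mm; the calibration is good to about 2 mm. A picture is of the moment at which its call begins.
- env.job_done(): hands the job in; it is judged then, once.
The state is a dict: "t": time; "joints": joint angles; "qvel": joint speeds; "joint_torque": joint torques, N m; "tool_pos": TCP position; "tcp_rot": TCP orientation; "force": force on the tool from outside, world axes, zero at the start; "ft_torque": the same for the moment, N m; "finger_gap": finger opening in mm; "grip_force": force on a finger pad.
Only numpy, scipy, OpenCV 4.12 (cv2) and the standard library are available. Lean on these libraries where they do the work, as an engineer would, in place of code of your own. Each camera call takes 0.05 s, during which the arm holds its last target. There are 200 camera calls.

### The job

Lift the portable drive tester by its carry handle, level and with its lid shut, and set it down gently in the charging cradle beside the test fixture, fully home between the corner guides and with its front towards you, and let go. Then take the display lid by the bail at its front edge and raise it on its stiff hinge until the display leans back about 15 degrees past upright (105 degrees open). Leave the tester seated and the other things on the bench where they are.

Things in the scene. Friction and masses are not known exactly. Their poses are not given: they have to be found in the camera images.
- tester: portable drive tester: slate-grey clamshell with black corners, 155 (x) x 115 (y) x 42 mm, 0.85 to 0.98 kg, loose, upright. Origin: centre of its underside; x points from its front (bail) to its back, z up. Deck 26 mm high under the lid (x -78 to 14 mm); at the back (x 14 to 78) the battery pack, 42 mm high, with the carry handle on top. Centre of mass at x +22, z +21 mm
- carry_handle (a point): middle of the tester's fixed black handle: a straight bar along the tester's y, 14 mm thick (x), 18 mm high, 72 mm free length between its posts; at x +56, y 0, z +74 mm in the tester's frame, 23 mm of free height under it. Pinch it across x, from above, with 60 N or more
- lid_hinge (a point): middle of the lid's hinge line, which runs along the tester's y; at x = +12, z = +36 mm in the tester's frame. The lid swings up and back about it. Keep the hand upright or leaning to the front as the lid rises: a fixed tube lamp hangs over the back of the bench, from 0.76 m ahead of the robot's base, 0.39 m above the top
- display_lid (a joint): opening of the display lid, rad: 0 shut (level), 1.57 upright, 1.833 leans back 15 degrees past upright, stop at 2.1; starts at 0 to 0.05. Friction hinge: takes 0.07 N m plus the weight (0.05 kg) to move and stays where left. Lid 115 mm wide (y), 90 mm from hinge to front edge, 12 mm thick, display on its inside
- lid_pull (a point): where to hold the lid's bail: a black U-shaped pull, 46 mm wide (y), 12 mm thick, sticking out 36 mm from the middle of the lid's front edge. The point is 110 mm from the hinge line, 21 mm out from the lid's edge, and swings with the lid. Pinch the bail by its two sides (along y), fingertips 15 mm past it at most so as to clear the lid; grip lightly (20 N), it must turn between the fingers
- cradle: charging cradle, grey with black guides, fixed: a plate 186 (x) x 146 (y) x 6 mm with four L-shaped corner guides, 12 mm high over the plate, flared outward at the top, 3.5 mm of play on each side of the tester. Origin: centre of its underside. The tester belongs centred on it, its x the same way as the cradle's x, its underside on the plate, 6 mm above this origin
- marker_1: white marker with a blue cap, 135 mm long, 17 mm thick, lying loose; leave it alone
- horn_plate: black square adapter, 64 x 64 x 24 mm, loose; leave it alone
- drive_unit_out: drive unit, black below with a white can above, 56 mm across, 64 mm high, standing loose; leave it alone
- label_roll: roll of white labels, 69 mm across, 34 mm high, loose; leave it alone
- ink_pad: closed ink pad tin with a blue lid, 62 x 97 x 17 mm, loose; leave it alone
- stamp: hand stamp with a turned red wooden handle, 73 mm high, standing loose; leave it alone
- test_plug: round plug bound with yellow tape, 53 mm long, 15 mm thick, lying loose; leave it alone

How it is judged (in metres and radians):
On the way:
1. the tester stands fully home in the cradle, facing the same way, lid shut, let go (horizontal distance between tester and cradle below 0.008 m and z of tester in the frame of cradle below 0.008 m and angle between tester's own z axis and vertical below 0.03 rad and angle between the x axis of tester and the x axis of cradle, either way round below 0.08 rad and x of carry_handle in the frame of cradle above 0.04 m and value of joint display_lid below 0.2 rad and contact force between the fingers and tester below 0.3 N and linear speed of tester below 0.02 m/s), for 0.2 s.
At the end, for the whole second after the job is handed in: The tester rests fully home in the cradle (centred within 8 mm, parallel within 0.08 rad, level within 0.03 rad, underside within 2 mm of the plate), its front the same way as the cradle's (to the robot); its display lid stands still, 105 degrees open within 7.5 (1.70 to 1.966 rad) (horizontal distance between tester and cradle below 0.008 m and z of tester in the frame of cradle below 0.008 m and angle between tester's own z axis and vertical below 0.03 rad and angle between the x axis of tester and the x axis of cradle, either way round below 0.08 rad and x of carry_handle in the frame of cradle above 0.04 m and value of joint display_lid between 1.7 and 1.966 rad and velocity of joint display_lid between -0.05 and 0.05 rad/s and linear speed of tester below 0.02 m/s); the robot touches nothing.
It fails at once if the tester is dropped or banged into the cradle (over 70 N between them) (contact force between tester and cradle above 70 N).
It fails at once if the tester is tipped by more than 0.5 rad (angle between tester's own z axis and vertical above 0.5 rad).
It fails at once if another thing on the bench is moved by more than 30 mm (distance of any of marker_1, horn_plate, drive_unit_out, label_roll, ink_pad, stamp, test_plug from where it was at the start of the episode above 0.03 m).
It also fails if it takes over 61 s, if anything falls off the work surface, if the arm or the gripper's body presses on something with over 40 N, if the wrist force passes 120 N, or if a joint passes its speed limit or range.

## Working session

There is one attempt and no reset: what is moved stays moved. The work goes in short steps, Python scripts to look and compute and a tool call to move; the robot and the scene stay as the last step left them, time stands still between calls to the robot, and variables do not carry over. Pictures are saved under pics/ and viewed, at most 13 in all, crops included, and the job is handed in when it is done.

Besides the shell and the picture viewer there is one more tool, called after "Call:" as name([rows], argument=value, ...), one row to a line, values as JSON. step_arm: Moves the arm, as the interface text tells. Its arguments: {"type":"object","properties":{"steps":{"type":"array","items":{"type":"array"}},"grip_force":{"type":"number"}},"required":["steps"]}

```bash
mkdir -p pics; ls
cat > h.py <<'E'
import numpy as np, cv2, pickle
from bench import env
def grab(n, tag):
    f=env.grab_frame(n); pickle.dump(f,open(f'pics/{tag}.pkl','wb')); cv2.imwrite(f'pics/{tag}.png',f['pixels'][:,:,::-1]); return f
def load(tag): return pickle.load(open(f'pics/{tag}.pkl','rb'))
def rays(f,px):
    px=np.asarray(px,float).reshape(-1,1,2)
    u=cv2.undistortPoints(px,np.array(f['intrinsics']),np.array(f['distortion'])).reshape(-1,2)
    d=np.c_[u[:,0],-u[:,1],-np.ones(len(u))]
    return np.array(f['position']), d@np.array(f['attitude']).T
def plane(f,px,z):
    o,d=rays(f,px); return o+d*((z-o[2])/d[:,2])[:,None]
def depth(f,px):
    o,d=rays(f,px); px=np.asarray(px).reshape(-1,2).astype(int)
    return o+d*f['z_map'][px[:,1],px[:,0]][:,None]
def cloud(f):
    v,u=np.mgrid[0:384,0:512]; px=np.c_[u.ravel(),v.ravel()]
    return depth(f,px).reshape(384,512,3)
E
python3 - <<'E'
from h import *
a=grab('scene','s0');b=grab('top','t0')
for f in(a,b): print(np.round(f['position']),np.round(f['attitude'],2).tolist(),f['distortion'],np.round(f['intrinsics']).tolist())
print(env.get_state()['tcp_rot'])
E
```

```text
pics
[ -495. -1031.  1025.] [[0.67, 0.42, -0.61], [-0.74, 0.35, -0.57], [-0.02, 0.84, 0.55]] [-0.11528018  0.          0.          0.          0.        ] [[481.0, 0.0, 259.0], [0.0, 481.0, 182.0], [0.0, 0.0, 1.0]]
[ 297.  -35. 1606.] [[-0.02, 0.98, -0.19], [-1.0, -0.02, 0.02], [0.01, 0.19, 0.98]] [-0.07174496  0.          0.          0.          0.        ] [[449.0, 0.0, 249.0], [0.0, 449.0, 188.0], [0.0, 0.0, 1.0]]
[[-8.93496165e-01  4.49070385e-01 -6.26459962e-04]
 [ 4.49070808e-01  8.93494929e-01 -1.49042786e-03]
 [-1.09568214e-04 -1.61301646e-03 -9.99998693e-01]]
```

View pics/t0.png

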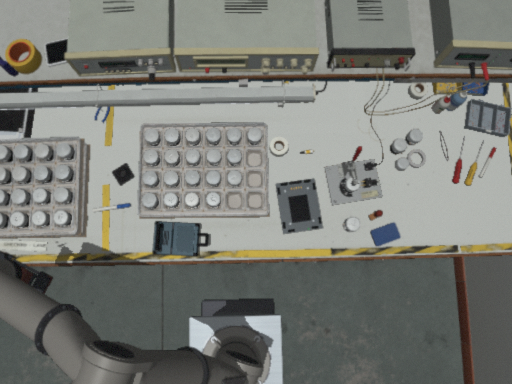

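View pics/s0.png

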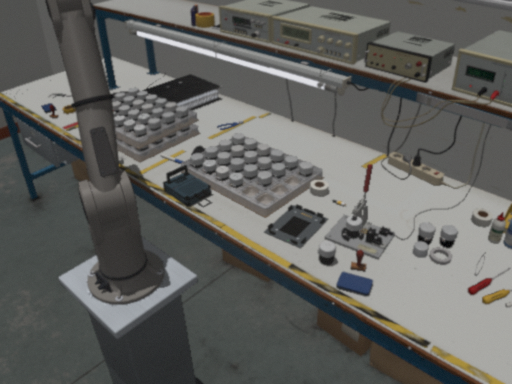

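The top view shows the tester at about (178,238), with its handle on the left (157,237) and its bail on the right (205,239). The cradle is at about (298,206), slightly turned. The tester's x therefore points to about +y and has to turn about -90°. I'll take rough positions from the depth map first.

Run:
```python
from h import *
f=load('t0');P=cloud(f)
def rect(m,tag):
    c=P[m]; r=cv2.minAreaRect(c[:,:2].astype(np.float32)); print(tag,len(c),np.round(r[0]),np.round(r[1]),round(r[2],1),'z',np.round(np.percentile(c[:,2],[5,50,95])))
Z=P[:,:,2];box=np.zeros(Z.shape,bool)
b=box.copy(); b[215:260,148:215]=1
for lo,hi in((10,35),(35,55),(55,110)): rect(b&(Z>lo)&(Z<hi),('tester',lo,hi))
g=f['pixels'].astype(int); dark=(g.sum(2)<390)
b=box.copy(); b[172:240,268:325]=1
n,l,s,c=cv2.connectedComponentsWithStats((b&dark).astype(np.uint8))
rect(l==1+np.argmax(s[1:,4]),'cradle')
print(np.round(depth(f,[[298,206],[157,237],[205,239],[150,240],[285,220],[230,240]])))
for y in range(218,258,4): print([int(Z[y,x]) for x in range(148,216,3)])
```

```text
('tester', 10, 35) 170 [428. 184.] [233. 154.] 88.9 z [11. 33. 35.]
('tester', 35, 55) 1451 [432. 183.] [233. 144.] 88.7 z [36. 41. 47.]
('tester', 55, 110) 125 [426. 257.] [15. 93.] 86.8 z [71. 81. 87.]
cradle 2035 [ 447. -206.] [208. 405.] 68.6 z [-1.  6. 15.]
[[ 531. -236.   10.]
 [ 424.  255.   86.]
 [ 417.   96.   47.]
 [ 421.  297.   -2.]
 [ 482. -188.    2.]
 [ 415.   11.   -4.]]
[2, 0, 1, 6, 3, 10, 0, -1, 0, 10, 0, -4, -7, 5, 2, -1, -4, -2, 1, 0, -2, 4, 6]
[0, -1, 3, 40, 38, 47, 33, 38, 36, 40, 37, -2, 1, -2, -1, 2, 0, -4, 3, 0, -3, 5, 11]
[-1, 0, 39, 85, 71, 40, 42, 43, 48, 41, 40, 42, 48, 37, 40, 38, 40, 13, 7, -3, -1, -4, -4]
[2, 0, 42, 84, 34, 42, 36, 44, 37, 43, 41, 41, 38, 44, 47, 43, 49, 9, -3, -1, 0, -5, -2]
[1, 0, 41, 84, 38, 40, 45, 39, 34, 44, 45, 38, 41, 43, 40, 40, 39, 42, 39, 42, 39, 8, 6]
[0, -1, 45, 78, 49, 43, 45, 41, 36, 43, 42, 43, 42, 42, 38, 45, 39, 5, 12, 38, 1, 0, 2]
[4, 0, 38, 79, 38, 37, 41, 41, 41, 42, 38, 41, 41, 41, 42, 41, 42, 0, 0, 41, -1, 0, 3]
[5, -6, 46, 80, 40, 35, 42, 43, 40, 45, 44, 38, 45, 43, 39, 43, 38, 39, 33, 34, -1, -5, -4]
[-1, 0, 43, 76, 37, 43, 44, 42, 47, 39, 39, 39, 44, 37, 39, 44, 43, 0, 0, -2, 1, -4, 5]
[8, 1, 43, 34, 33, 39, 40, 42, 40, 41, 40, 37, 38, 42, 40, 41, 42, 0, -3, 0, 0, 7, -1]
```

Call:
step_arm([
  [[-40,-37,-12],-4,1],
  [[-70,-65,-24],-8,1],
  [[-100,-92,-36],-12,1],
  [[-130,-120,-48],-16,1],
  [[-160,-148,-60],-20,1],
  [[-190,-175,-72],-24,1],
  [[-220,-203,-80],-27,1],
  [[-250,-231,-80],-27,1],
  [[-285,-263,-80],-27,1],
  [[-285,-263,-80],-27,1],
  [[-285,-263,-80],-27,1],
])

```text
t: 1.02
tool_pos: [441.9, 233.8, 264.9]
tcp_rot: [[-1.0, 0.004, 0.001], [0.004, 1.0, -0.002], [-0.001, -0.002, -1.0]]
force: [0.1, -0.7, 0.1]
finger_gap: 87.7
grip_force: 0.0
```

Run:
```python
from h import *
f=grab('wrist','w1');s=env.get_state();print(s['t'],s['tool_pos'],np.round(s['tcp_rot'],4).tolist(),np.round(s['joints'],2))
print(np.round(f['position']),np.round(f['attitude'],2).tolist(),f['distortion'],np.round(f['intrinsics']).tolist(), s['force'])
```

```text
1.0667 [440.62768537 237.12160274 264.80770579] [[-1.0, 0.0003, 0.0001], [0.0003, 1.0, -0.0004], [-0.0001, -0.0004, -1.0]] [-0.72  0.11  0.11  1.87 -0.01  1.16  0.97]
[370. 234. 464.] [[0.0, -0.96, -0.27], [1.0, 0.0, 0.0], [-0.0, -0.27, 0.96]] [0.0037577 0.        0.        0.        0.       ] [[303.0, 0.0, 258.0], [0.0, 303.0, 193.0], [0.0, 0.0, 1.0]] [-0.20569417  1.40388914 -0.93335002]
```

View pics/w1.png

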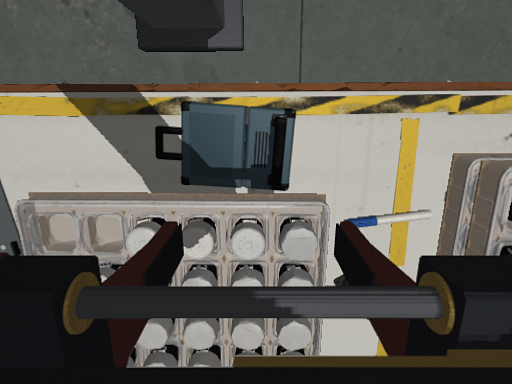

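The wrist view shows the tester at (180–295, 103–190). Its handle bar is at about (284,145) on the right, and its bail is at (168,143) on the left. The tray lies below it and the marker to the right at (390,218).

```bash
cat > m.py <<'E'
from h import *
def line(c):
    vx,vy,x,y=cv2.fitLine(c.astype(np.float32),cv2.DIST_HUBER,0,0.01,0.01).ravel(); return np.degrees(np.arctan2(vy,vx))
def rep(c,tag):
    r=cv2.minAreaRect(c[:,:2].astype(np.float32)); print(tag,len(c),'ctr',np.round(r[0],1),np.round(r[1],1),'ang',round(r[2],1),'med z',np.round(np.median(c[:,2]),1),'mean',np.round(c[:,:2].mean(0),1),'line',round(float(line(c[:,:2])),1)); return r
def big(m,n=1):
    k,l,s,_=cv2.connectedComponentsWithStats(m.astype(np.uint8)); return l==1+np.argmax(s[1:,4])
E
python3 - <<'E'
from m import *
f=load('w1');P=cloud(f);Z=P[:,:,2];g=f['pixels'].astype(int)
b=np.zeros(Z.shape,bool);b[95:196,150:305]=1
h=big(b&(Z>65)&(Z<110));rep(P[h],'handle');v,u=np.nonzero(h);print(u.min(),u.max(),v.min(),v.max())
t=big(b&(Z>25)&(Z<65));rep(P[t],'body')
# blue-grey body mask, ray to z=42
m=big(b&(g[:,:,2]-g[:,:,0]>10)&(g.sum(2)<420)); v,u=np.nonzero(m);q=plane(f,np.c_[u,v],42);rep(q,'slate')
# handle from scene/top views by rays: dark tall pixels
ft=load('t0');Pt=cloud(ft);bt=np.zeros(Z.shape,bool);bt[218:258,148:170]=1
for fr,mm in((f,h),(ft,bt&(Pt[:,:,2]>62)&(Pt[:,:,2]<110))):
    v,u=np.nonzero(mm); print('handle on z=83:',plane(fr,[[np.median(u),np.median(v)]],83).round(1))
# cradle
b=np.zeros(Z.shape,bool);b[172:240,268:330]=1;gt=ft['pixels'].astype(int)
m=big(b&(gt.sum(2)<450)); v,u=np.nonzero(m);print(u.min(),u.max(),v.min(),v.max());q=plane(ft,np.c_[u,v],6);rep(q,'cradle')
cv2.imwrite('pics/cm.png',m*255)
E
```

```text
handle 808 ctr [425.9 257.8] [14.  94.8] ang 85.8 med z 81.6 mean [423.7 257.5] line -3.9
270 285 116 190
body 8811 ctr [420.7 184.8] [190.7 115.8] ang 86.0 med z 41.9 mean [418.2 190.7] line -89.6
slate 6462 ctr [421. 196.] [136.9 112.4] ang 85.9 med z 42.0 mean [415.7 190.5] line 55.5
handle on z=83: [[422.4 257.3  83. ]]
handle on z=83: [[423.8 255.9  83. ]]
275 323 178 233
cradle 2096 ctr [ 533.2 -239.2] [187.6 148.2] ang 6.7 med z 6.0 mean [ 532.2 -239.1] line 7.1[ WARN:0@0.353] global loadsave.cpp:1063 imwrite_ Unsupported depth image for selected encoder is fallbacked to CV_8U.
```

Call:
step_arm([
  [[7,9,20],2,1],
  [[14,17,55],4,1],
  [[14,17,95],4,1],
  [[14,17,130],4,1],
  [[14,17,155],4,1],
  [[14,17,180],4,1],
  [[14,17,198],4,1],
  [[14,17,209],4,1],
  [[14,17,209],4,1],
  [[14,17,209],4,1],
], grip_force=60)

```text
t: 1.9
tool_pos: [424.6, 258.0, 55.2]
tcp_rot: [[-0.998, 0.063, -0.002], [0.063, 0.998, -0.001], [0.002, -0.001, -1.0]]
force: [-0.5, -0.1, 1.2]
finger_gap: 88.0
grip_force: 0.0
```

Call:
step_arm([
  [[0,0,0],0,0],
  [[0,0,0],0,-0.3],
  [[0,0,0],0,-0.6],
  [[0,0,0],0,-1],
  [[0,0,0],0,-1],
  [[0,0,0],0,-1],
  [[0,0,0],0,-1],
  [[0,0,0],0,-1],
], grip_force=60)

```text
t: 2.57
tool_pos: [425.6, 257.1, 55.8]
tcp_rot: [[-0.998, 0.064, 0.0], [0.064, 0.998, 0.0], [-0.0, 0.0, -1.0]]
force: [-1.0, -0.2, -0.5]
finger_gap: 37.9
grip_force: 0.0
```

Call:
step_arm([
  [[0,0,0],0,-1],
  [[0,0,0],0,-1],
  [[0,0,0],0,-1],
  [[0,0,0],0,-1],
  [[0,0,0],0,-1],
  [[0,0,0],0,-1],
], grip_force=60)

```text
t: 3.07
tool_pos: [425.6, 257.1, 55.7]
tcp_rot: [[-0.998, 0.064, -0.0], [0.064, 0.998, 0.0], [0.0, 0.0, -1.0]]
force: [-0.1, 0.1, 0.6]
finger_gap: 0.7
grip_force: 0.0
```

The fingers closed to 0.7 mm without catching the handle. I'll look at it before moving again.

Run:
```python
from m import *
w=grab('wrist','w2');s=grab('scene','s2');t=grab('top','t2');st=env.get_state();print(st['tool_pos'],st['finger_gap'],st['grip_force'],st['force'],w['position'])
a=w['pixels'];b=cv2.resize(s['pixels'][60:260,60:280],(440,400))[:384]
cv2.imwrite('pics/c2.png',np.hstack([cv2.resize(a,(360,270)),cv2.resize(b,(360,270))])[:,:,::-1])
```

```text
[425.59067056 257.0301237   55.75434943] 0.3732318074981332 0.0 [0.5507317  0.01257859 0.69498293] [353.87046273 261.47233002 255.17340763]
```

View pics/c2.png

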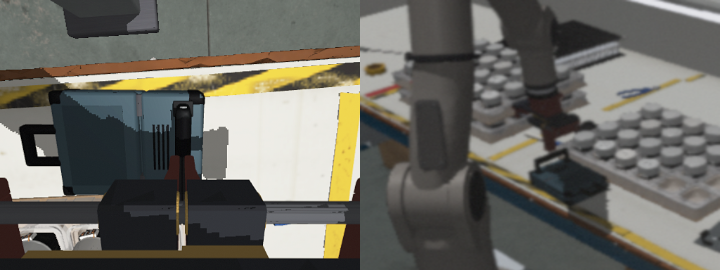

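Run:
```python
from m import *
for tag in('w2','t2','s2'):
    f=load(tag)
    A=np.array(f['attitude']);o=np.array(f['position'])
    pts=np.array([[425.6,257,55.7],[425.6,257,74],[425.6,257,83],[425.6,257,140]])
    c=(pts-o)@A; c=c*[1,-1,-1]
    px=cv2.projectPoints(c,np.zeros(3),np.zeros(3),np.array(f['intrinsics']),np.array(f['distortion']))[0].reshape(-1,2);print(tag,px.round().tolist(),'depth',c[:,2].round().tolist(),[float(f['z_map'][int(y),int(x)].round()) for x,y in px])
f=load('w2');P=cloud(f)
for v in range(130,290,8): print(v,[tuple(P[v,u].round().astype(int).tolist()) for u in (244,256,268)], f['pixels'][v,256])
f=load('w2');cv2.imwrite('pics/c3.png',cv2.resize(np.hstack([f['pixels'][100:300,160:360],load('s2')['pixels'][120:220,130:230].repeat(2,0).repeat(2,1)]),(800,400))[:,:,::-1])
```

```text
w2 [[259.0, 216.0], [259.0, 226.0], [259.0, 231.0], [259.0, 283.0]] depth [211.0, 194.0, 185.0, 130.0] [182.0, 185.0, 184.0, 195.0]
t2 [[158.0, 237.0], [157.0, 237.0], [157.0, 236.0], [153.0, 235.0]] depth [1543.0, 1525.0, 1516.0, 1460.0] [1339.0, 1134.0, 1128.0, 1066.0]
s2 [[176.0, 175.0], [176.0, 171.0], [176.0, 169.0], [174.0, 156.0]] depth [1828.0, 1818.0, 1813.0, 1782.0] [1930.0, 1808.0, 1974.0, 1774.0]
130 [(368, 250, 34), (368, 259, 34), (369, 267, 36)] [32 43 48]
138 [(373, 250, 41), (373, 259, 41), (374, 267, 41)] [ 97 121 130]
146 [(378, 250, 41), (378, 258, 43), (379, 267, 44)] [55 56 57]
154 [(384, 249, 43), (379, 258, 79), (380, 266, 75)] [22 23 23]
162 [(389, 249, 42), (383, 258, 83), (384, 265, 81)] [32 32 34]
170 [(395, 249, 42), (388, 258, 82), (388, 265, 81)] [16 15 17]
178 [(401, 248, 42), (392, 258, 82), (393, 265, 82)] [17 15 17]
186 [(407, 248, 43), (397, 257, 83), (398, 264, 82)] [16 16 18]
194 [(413, 247, 42), (402, 257, 81), (403, 264, 82)] [15 15 17]
202 [(419, 247, 41), (407, 257, 82), (408, 264, 80)] [ 9 12  9]
210 [(425, 246, 42), (412, 256, 83), (413, 263, 82)] [9 9 9]
218 [(431, 246, 42), (417, 256, 83), (418, 263, 82)] [9 8 8]
226 [(415, 250, 101), (416, 256, 98), (415, 263, 101)] [20 20 21]
234 [(414, 250, 113), (416, 256, 109), (415, 262, 112)] [17 18 19]
242 [(414, 251, 123), (416, 256, 119), (415, 262, 123)] [19 21 21]
250 [(414, 251, 131), (417, 256, 127), (415, 262, 131)] [19 19 20]
258 [(393, 255, 180), (417, 256, 134), (393, 262, 180)] [18 20 21]
266 [(393, 255, 185), (416, 256, 142), (393, 261, 185)] [19 19 20]
274 [(393, 255, 188), (416, 257, 149), (393, 261, 189)] [19 20 21]
282 [(392, 256, 193), (419, 256, 150), (394, 261, 191)] [22 23 27]
```

View pics/c3.png

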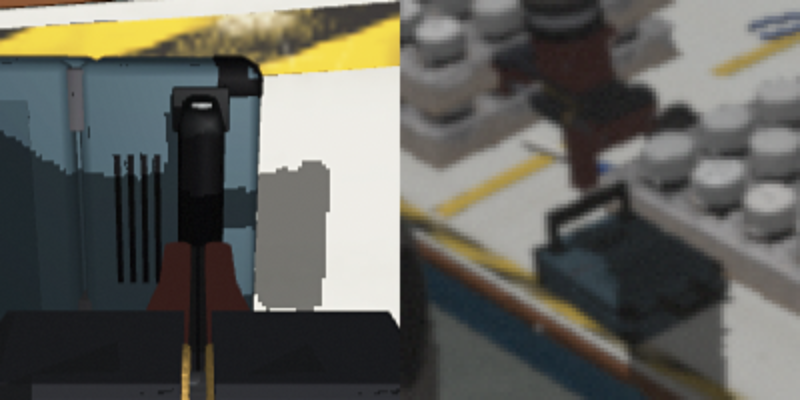

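The handle does lie directly under the fingers in x and y. The tips are really at z≈92, though, not the 56 the state reports. The wrist depth and the scene view agree on this (the tip is at about scene row 167, above the handle). I'll open the fingers and measure the true tip height.

Call:
step_arm([
  [[0,0,-25],0,-0.3],
  [[0,0,-25],0,0.2],
  [[0,0,-25],0,0.2],
  [[0,0,-25],0,0.2],
  [[0,0,-25],0,0.2],
  [[0,0,-25],0,0.2],
  [[0,0,-25],0,0.2],
  [[0,0,-25],0,0.2],
])

```text
t: 3.88
tool_pos: [425.4, 256.9, 80.4]
tcp_rot: [[-0.998, 0.064, -0.001], [0.064, 0.998, -0.0], [0.001, -0.0, -1.0]]
force: [0.7, 0.5, -0.1]
finger_gap: 50.4
grip_force: 0.0
```

Run:
```python
from m import *
f=grab('wrist','w3');grab('scene','s3');st=env.get_state();print(st['t'],st['tool_pos'],st['finger_gap'])
P=cloud(f)
R=st['tcp_rot'];L=(P-st['tool_pos'])@R   # tool frame
m=(L[:,:,2]>-110)&(L[:,:,2]<15)&(abs(L[:,:,0])<45)&(abs(L[:,:,1])<100)
m&=P[:,:,2]>92
q=L[m];print('extent',q.min(0).round(),q.max(0).round())
for lo in range(-110,15,10):
    k=q[(q[:,2]>=lo)&(q[:,2]<lo+10)]
    if len(k): print(lo,len(k),'x',k[:,0].min().round(),k[:,0].max().round(),'y-',np.round([k[k[:,1]<0,1].min(initial=0),k[k[:,1]<0,1].max(initial=-99)]),'y+',np.round([k[k[:,1]>0,1].min(initial=99),k[k[:,1]>0,1].max(initial=0)]))
```

```text
3.9833 [425.48020281 256.95116348  80.53356832] 52.54830031493326
extent [ -12.  -37. -110.] [ 12.  37. -37.]
-110 585 x -12.0 12.0 y- [-34. -26.] y+ [26. 33.]
-100 983 x -12.0 12.0 y- [-37. -25.] y+ [24. 37.]
-90 888 x -3.0 12.0 y- [-37. -25.] y+ [24. 37.]
-80 770 x -9.0 12.0 y- [-36. -25.] y+ [24. 36.]
-70 612 x -10.0 12.0 y- [-35. -25.] y+ [25. 34.]
-60 525 x -11.0 12.0 y- [-34. -25.] y+ [25. 34.]
-50 431 x -10.0 12.0 y- [-34. -25.] y+ [25. 34.]
-40 91 x -10.0 11.0 y- [-34. -25.] y+ [25. 33.]
```

View pics/w3.png

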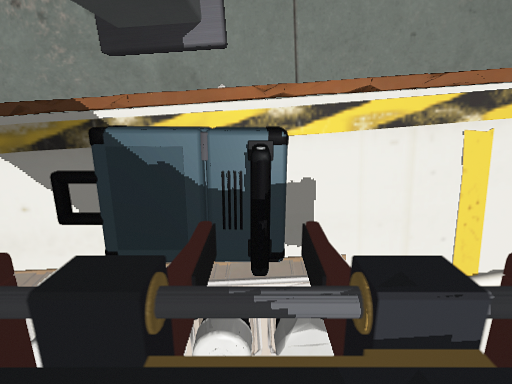

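The fingertips end 37 mm behind the reported TCP, and they are symmetric sideways. The true grasp point is therefore 56 mm behind the reported TCP, so I'll go down 62 mm and grip.

Call:
step_arm([
  [[0,0,20],0,0.2],
  [[0,0,40],0,0.2],
  [[0,0,54],0,0.2],
  [[0,0,62],0,0.2],
  [[0,0,62],0,0.2],
  [[0,0,62],0,-0.4],
  [[0,0,62],0,-1],
  [[0,0,62],0,-1],
  [[0,0,62],0,-1],
  [[0,0,62],0,-1],
  [[0,0,62],0,-1],
  [[0,0,62],0,-1],
], grip_force=60)

```text
t: 4.98
tool_pos: [425.8, 257.5, 19.1]
tcp_rot: [[-0.998, 0.065, 0.001], [0.065, 0.998, 0.001], [-0.001, 0.001, -1.0]]
force: [-0.0, 1.5, 2.7]
finger_gap: 13.1
grip_force: 60.0
```

Call:
step_arm([
  [[0,0,0],0,-1],
  [[0,0,0],0,-1],
  [[0,0,0],0,-1],
  [[0,0,0],0,-1],
])

```text
t: 5.32
tool_pos: [425.8, 257.4, 19.1]
tcp_rot: [[-0.998, 0.064, 0.0], [0.064, 0.998, 0.001], [-0.0, 0.001, -1.0]]
force: [-0.2, 0.3, 6.1]
finger_gap: 13.7
grip_force: 60.0
```

Call:
step_arm([
  [[0,0,-5],0,-1],
  [[0,0,-15],0,-1],
  [[0,0,-30],0,-1],
  [[0,0,-50],0,-1],
  [[0,0,-72],0,-1],
  [[0,0,-95],0,-1],
  [[0,0,-118],0,-1],
  [[0,0,-138],0,-1],
  [[0,0,-150],0,-1],
  [[0,0,-150],0,-1],
  [[0,0,-150],0,-1],
])

```text
t: 6.23
tool_pos: [425.1, 256.5, 168.6]
tcp_rot: [[-0.998, 0.064, -0.0], [0.064, 0.998, -0.0], [0.0, -0.0, -1.0]]
force: [-0.1, -0.0, -9.3]
finger_gap: 13.8
grip_force: 60.0
```

Run:
```python
from m import *
f=grab('wrist','w4');st=env.get_state();print(st['t'],st['tool_pos'],st['finger_gap'],st['force'],st['ft_torque'],np.round(st['joints'],2))
P=cloud(f);L=(P-st['tool_pos'])@st['tcp_rot']
for v in range(100,260,15): print(v,[tuple(L[v,u].round().astype(int).tolist()) for u in (60,110,150,190,225,280)])
```

```text
6.2833 [424.54389727 256.15759033 167.73579899] 13.638283957400251 [-0.75995594  0.89123143 -9.13841856] [ 0.29635339 -0.01424937 -0.01640231] [-0.75  0.2   0.09  2.   -0.02  0.95  0.86]
100 [(101, -703, 929), (101, -524, 926), (81, -125, 169), (81, -79, 168), (81, -38, 168), (101, 78, 927)]
115 [(64, -232, 168), (64, -173, 167), (64, -126, 167), (64, -79, 166), (64, -39, 167), (64, 26, 166)]
130 [(47, -234, 166), (47, -175, 167), (47, -128, 166), (47, -80, 166), (47, -39, 167), (58, 15, 8)]
145 [(51, -114, -24), (51, -86, -23), (72, 0, -200), (51, -39, -23), (51, -19, -23), (51, 13, -23)]
160 [(43, -116, -24), (43, -87, -24), (42, -64, -23), (42, -40, -22), (42, -19, -23), (42, 13, -23)]
175 [(34, -117, -24), (34, -88, -24), (34, -64, -24), (33, -41, -22), (33, -20, -22), (33, 13, -23)]
190 [(25, -118, -24), (25, -89, -24), (24, -65, -23), (24, -41, -22), (24, -20, -23), (24, 13, -22)]
205 [(15, -121, -23), (15, -90, -24), (15, -66, -22), (14, -42, -20), (15, -20, -23), (15, 13, -24)]
220 [(5, -122, -24), (5, -91, -24), (5, -67, -23), (3, -43, -18), (5, -21, -23), (5, 14, -23)]
235 [(-5, -124, -23), (-5, -93, -24), (-5, -68, -24), (-12, -47, -7), (-5, -21, -23), (11, 11, -60)]
250 [(-15, -126, -23), (-15, -94, -24), (-16, -69, -23), (-23, -47, -7), (11, -15, -76), (10, 10, -76)]
```

View pics/w4.png

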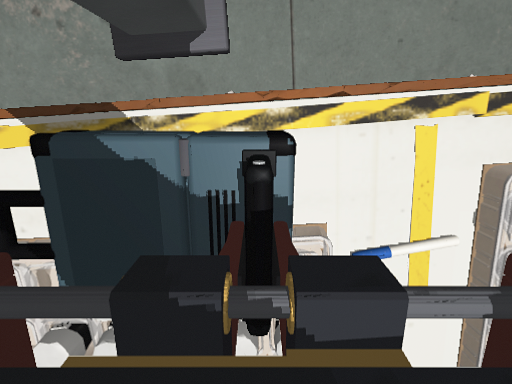

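The tester is lifted level. Its top is 23 mm above the reported TCP, so its underside is 19 mm below it. The view shows the tester at left (30–295, 130–290), with the handle between the fingers. I'll carry it round and take a wrist view with the cradle to the right.

Call:
step_arm([
  [[-4,-12,0],2,-1],
  [[-11,-36,0],6,-1],
  [[-18,-62,0],10,-1],
  [[-25,-88,0],14,-1],
  [[-33,-116,0],19,-1],
  [[-40,-144,0],24,-1],
  [[-48,-172,0],28,-1],
  [[-55,-198,0],32,-1],
  [[-62,-222,0],36,-1],
  [[-68,-242,0],39,-1],
  [[-71,-253,0],40,-1],
  [[-71,-253,0],40,-1],
])

```text
t: 7.28
tool_pos: [479.4, -3.7, 167.8]
tcp_rot: [[-0.719, 0.695, -0.002], [0.695, 0.719, -0.002], [-0.0, -0.003, -1.0]]
force: [-0.2, 0.5, -8.8]
finger_gap: 13.5
grip_force: 60.0
```

Call:
step_arm([
  [[-5,-10,0],2,-1],
  [[-18,-34,0],6,-1],
  [[-33,-62,0],10,-1],
  [[-49,-90,0],14,-1],
  [[-65,-120,0],19,-1],
  [[-81,-150,0],24,-1],
  [[-97,-180,0],28,-1],
  [[-113,-210,0],32,-1],
  [[-129,-240,0],36,-1],
  [[-144,-268,0],39,-1],
  [[-152,-282,0],39,-1],
  [[-152,-282,0],39,-1],
])

```text
t: 8.28
tool_pos: [393.2, -312.5, 168.7]
tcp_rot: [[-0.122, 0.993, -0.001], [0.993, 0.122, -0.002], [-0.002, -0.001, -1.0]]
force: [-0.3, 0.5, -8.8]
finger_gap: 13.6
grip_force: 60.0
```

Run:
```python
from m import *
f=grab('wrist','w5');grab('top','t5');st=env.get_state();print(st['t'],st['tool_pos'],np.round(st['tcp_rot'],3).tolist(),st['force'],np.round(st['joints'],2))
```

```text
8.3833 [ 394.75756676 -308.25427908  168.22748357] [[-0.126, 0.992, -0.001], [0.992, 0.126, 0.001], [0.001, -0.001, -1.0]] [ 1.40317814  0.55449932 -8.72655711] [-0.03  0.24  0.66  2.01 -0.18  0.95  0.86]
```

View pics/w5.png

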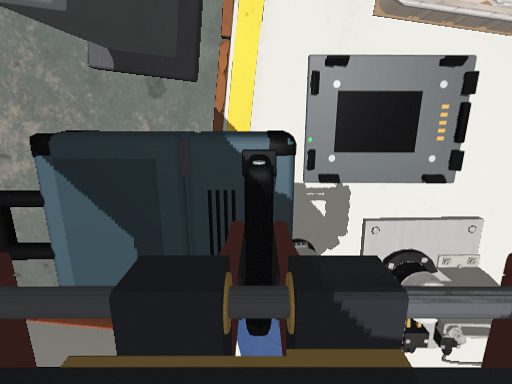

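The wrist view shows the cradle whole at (308–480, 55–185). Its contacts are on the right (the far, back side), with screw dots near (337,84), (444,84), (432,158) and (324,152). Now I'll measure it, and the tester in the tool frame.

Run:
```python
from m import *
f=load('w5');P=cloud(f);g=f['pixels'].astype(int);Z=P[:,:,2]
b=np.zeros(Z.shape,bool);b[45:195,300:490]=1
zp=np.median(Z[65:90,345:430]); print('plate z',zp,'table z',np.median(Z[20:45,300:360]),'pad',np.median(Z[100:145,345:410]))
m=big(b&(g.sum(2)<480)); m=cv2.morphologyEx(m.astype(np.uint8),cv2.MORPH_CLOSE,np.ones((9,9)));v,u=np.nonzero(m);rep(plane(f,np.c_[u,v],6.),'plate(6)')
# holes
w=(b&(g.min(2)>190)).astype(np.uint8);k,l,s,c=cv2.connectedComponentsWithStats(w)
H=[c[i] for i in range(1,k) if 8<s[i,4]<120 and 315<c[i,0]<460 and 70<c[i,1]<172];q=plane(f,H,6);print(np.round(H),q.round(1).tolist(),'mean',q.mean(0).round(1))
# guides: high points
gm=b&(Z>11)&(Z<30)&(g.sum(2)<150); rep(P[gm],'guides')
# black pad
pm=np.zeros_like(b);pm[85:160,328:428]=1;pm=big(pm&(g.sum(2)<75)); v,u=np.nonzero(pm);rep(plane(f,np.c_[u,v],6.),'pad')
# top view
ft=load('t5');gt=ft['pixels'].astype(int);b2=np.zeros_like(b);b2[172:240,268:330]=1
# tester in tool frame, two wrist frames
import json
for tag,pos,ang in(('w5',[395.3,-309,168.2],None),):
    R=np.array(f['attitude']);
    o=np.array(f['position']); y=np.array([np.cos(np.radians(7.2)),np.sin(np.radians(7.2)),0]);x=np.array([-y[1],y[0],0])
    st=env.get_state();Rt=np.array(st['tcp_rot']);L=(P-np.array(st['tool_pos']))@Rt
    print(st['tool_pos'],Rt[:,1])
    t=(L[:,:,2]>-35)&(L[:,:,2]<-12); t[250:]=0;t=big(t)
    for r in range(140,215,10):
        c=np.nonzero(t[r])[0]; k=L[r,c]; k=k[k[:,1]>-130]; print(r,c.min(),c.max(),'back y',k[:,1].max().round(1),'x',k[-1,0].round(1))
    for cc in range(60,290,25):
        rr=np.nonzero(t[:,cc])[0]; rr=rr[rr>120]; print(cc,rr.min(),L[rr.min()+1,cc].round(1))
```

```text
plate z 5.725784688487238 table z 0.9664853383310401 pad 5.81312919720807
plate(6) 21504 ctr [ 534.9 -244.9] [194.1 158.7] ang 6.9 med z 6.0 mean [ 532.3 -236.1] line 26.9
[[336.  83.]
 [443.  84.]
 [331. 158.]
 [432. 158.]] [[468.8, -202.7, 6.0], [588.1, -188.7, 6.0], [478.8, -286.0, 6.0], [598.0, -272.0, 6.0]] mean [ 533.4 -237.3    6. ]
guides 1875 ctr [ 533.4 -237.2] [181.4 138.1] ang 6.9 med z 15.0 mean [ 556.  -227.7] line -7.7
pad 1855 ctr [ 537.5 -237.2] [66.3 66.8] ang 6.9 med z 6.0 mean [ 551.1 -240.3] line 72.7
[ 394.75756676 -308.25427908  168.22748357] [ 9.91989727e-01  1.26315954e-01 -8.12867792e-04]
140 29 294 back y 19.5 x 50.7
150 30 295 back y 20.6 x 44.5
160 34 294 back y 20.0 x 38.7
170 36 294 back y 20.3 x 32.4
180 39 293 back y 19.8 x 26.2
190 0 293 back y 19.9 x 20.1
200 0 293 back y 20.2 x 13.2
210 0 292 back y 19.5 x 7.2
60 134 [  54.2 -116.5  -20.4]
85 134 [  54.  -102.5  -19.6]
110 134 [ 53.9 -88.4 -18.6]
135 134 [ 53.9 -73.2 -19.9]
160 134 [ 53.8 -59.1 -18.6]
185 138 [ 51.6 -44.1 -20.8]
210 134 [ 53.6 -29.8 -18. ]
235 134 [ 53.5 -15.1 -18. ]
260 134 [ 53.4  -0.3 -17.7]
285 133 [ 54.   14.4 -18.1]
```

Run:
```python
from m import *
st=env.get_state();R=np.array(st['tcp_rot'])
for tag in('w4','w5'):
    f=load(tag);A=np.array(f['attitude']);P=cloud(f)
    yt=-A[:,0]*-1; yt=yt/np.linalg.norm(yt[:2]); yt[2]=0; xt=np.array([-yt[1],yt[0],0])
    tcp=np.array(f['position'])-71.9*xt; tcp[2]-=199.4
    print(tag,'tcp',tcp.round(1),'ang',np.degrees(np.arctan2(yt[1],yt[0])).round(2))
    L=(P-tcp);X=L@xt;Y=L@yt;t=(L[:,:,2]<35)&(L[:,:,2]>12);t[250:]=0;t=big(t)
    v,u=np.nonzero(t[:205]);k=(Y[v,u]>-122)
    print('side x pct',np.percentile(X[v,u],[99,99.9]).round(1),'back y',np.percentile(Y[v,u],[99,99.9]).round(1))
    r=[np.nonzero(t[130:180,c])[0].min()+130 for c in range(60,280,5)]
    q=plane(f,np.c_[range(60,280,5),r],tcp[2]+23.3)-tcp; a=np.polyfit(q@yt,q@xt,1);print('side edge at y=-56:',np.polyval(a,-56).round(1),'slope deg',np.degrees(a[0]).round(2))
print(st['tool_pos'])
f=grab('top','t6');st=env.get_state();print(st['tool_pos'],np.degrees(np.arctan2(R[1,1],R[0,1])))
```

```text
w4 tcp [425.2 256.3 168.6] ang 86.29
side x pct [57.7 58.3] back y [19.8 21.7]
side edge at y=-56: 58.1 slope deg 0.03
w5 tcp [ 393.6 -312.   168.6] ang 6.98
side x pct [57.6 58.2] back y [19.9 21.8]
side edge at y=-56: 58.0 slope deg 0.04
[ 394.75756676 -308.25427908  168.22748357]
[ 395.22691465 -307.37180948  168.18432358] 7.256759215157624
```

The tester sits squarely in the hand, within 0.5 mm. The cradle centre is (533.4, -237.3) at 6.9°, with its plate at z 6. The target TCP is therefore (589, -231), and the tester is seated at reported z ≈ 25. I'll move there, sideways first.

Call:
step_arm([
  [[12,2,0],0,-1],
  [[34,5,0],0,-1],
  [[56,18,0],0,-1],
  [[68,38,0],-0.2,-1],
  [[66,64,0],-0.2,-1],
  [[63,92,0],0.4,-1],
  [[60,120,0],0.4,-1],
  [[57,148,0],0.4,-1],
  [[54,174,0],0.4,-1],
  [[52,194,0],0.4,-1],
  [[51.5,202,0],0.4,-1],
  [[51.5,202,0],0.4,-1],
])

```text
t: 9.43
tool_pos: [591.4, -228.8, 167.8]
tcp_rot: [[-0.125, 0.992, -0.0], [0.992, 0.125, 0.001], [0.001, -0.0, -1.0]]
force: [0.1, 0.3, -9.5]
finger_gap: 14.1
grip_force: 60.0
```

Call:
step_arm([
  [[0,0,10],0,-1],
  [[0,0,30],0,-1],
  [[0,0,52],0,-1],
  [[0,0,72],0,-1],
  [[0,0,88],0,-1],
  [[0,0,96],0,-1],
  [[0,0,96],0,-1],
  [[0,0,96],0,-1],
  [[0,0,96],0,-1],
  [[0,0,96],0,-1],
])

```text
t: 10.27
tool_pos: [589.9, -232.6, 74.1]
tcp_rot: [[-0.12, 0.993, 0.002], [0.993, 0.12, -0.001], [-0.001, 0.002, -1.0]]
force: [-0.0, -0.3, -8.9]
finger_gap: 13.6
grip_force: 60.0
```

Run:
```python
from m import *
f=grab('wrist','w7');grab('scene','s7');st=env.get_state();R=np.array(st['tcp_rot']);print(st['t'],st['tool_pos'],np.degrees(np.arctan2(R[1,1],R[0,1])),st['force'],f['position'],R[2])
A=np.array(f['attitude'])
b=cv2.resize(load('s7')['pixels'][170:270,230:390],(480,300)); cv2.imwrite('pics/c7.png',np.hstack([cv2.resize(f['pixels'],(320,300)),b])[:,:,::-1])
```

```text
10.3667 [ 589.71721662 -232.34567062   73.80754751] 6.913930189428253 [ 0.66175864  0.34749744 -8.74860496] [ 581.07260079 -161.00127479  273.47876717] [-5.20588493e-04  1.67683665e-03 -9.99998459e-01]
```

View pics/c7.png

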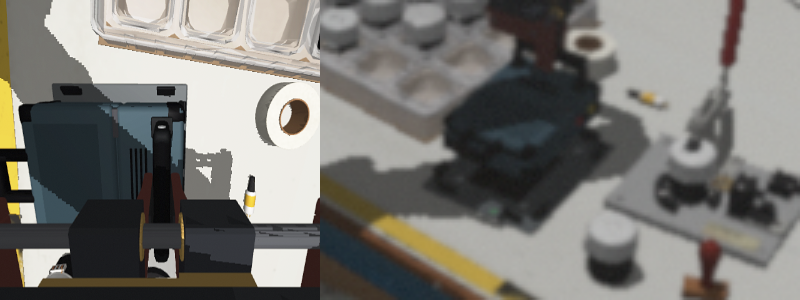

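The tester is over the cradle, with about 49−6 mm still to drop. The plate's left edge shows at wrist row ~107. I'll check that margin against the tester's side edge before lowering.

Run:
```python
from m import *
f=load('w7');g=f['pixels'].astype(int);A=np.array(f['attitude']);P=cloud(f)
yt=A[:,0].copy();yt[2]=0;yt/=np.linalg.norm(yt);xt=np.array([-yt[1],yt[0],0]);o=np.array(f['position'])
Z=P[:,:,2]; tcp=o-71.9*xt
print('tcp',tcp.round(1))
# tester side edge (z top ~ 74+23=97)
cs=range(60,280,5);t=(Z>85)&(Z<110)
r=[np.nonzero(t[110:200,c])[0].min()+110 for c in cs];q=(plane(f,np.c_[cs,r],97)-tcp);print('tester side',np.median(q@xt).round(1))
# plate edge in columns 100..290
out=[]
for c in range(120,290,6):
    col=g[90:128,c].sum(1); d=np.diff(col); i=d.argmin()
    out.append((c,90+i+1,col[:].max(),d.min()))
q=plane(f,[[a,b-0.5] for a,b,_,_ in out],6)-np.array([533.4,-237.3,0])
e=np.array([np.cos(np.radians(6.9)),np.sin(np.radians(6.9)),0]);n=np.array([-e[1],e[0],0])
print('plate edge from assumed centre (73):',(q@n).round(1))
# right plate edge
rr=[]
for v in range(112,126,2):
    row=g[v,285:310].sum(1);d=np.diff(row);rr.append((285+d.argmax()+0.5,v))
q=plane(f,rr,6)-np.array([533.4,-237.3,0]);print('x edge (93):',(q@e).round(1))
```

```text
tcp [ 589.7 -232.4  273.5]
tester side 58.2
plate edge from assumed centre (73): [72.2 72.2 72.2 72.2 80.3 72.3 72.3 72.3 72.3 72.3 72.3 72.3 72.3 72.3
 72.3 72.3 72.3 72.3 72.3 72.3 72.3 72.3 72.3 72.3 72.3 72.3 72.3 72.3
 72.3]
x edge (93): [92.5 92.6 92.6 92.7 92.7 92.8 92.9]
```

Call:
step_arm([
  [[0.8,-0.8,4],0,-1],
  [[0.8,-0.8,12],0,-1],
  [[0.8,-0.8,20],0,-1],
  [[0.8,-0.8,28],0,-1],
  [[0.8,-0.8,34],0,-1],
  [[0.8,-0.8,38],0,-1],
  [[0.8,-0.8,41],0,-1],
  [[0.8,-0.8,43],0,-1],
  [[0.8,-0.8,44],0,-1],
  [[0.8,-0.8,45],0,-1],
  [[0.8,-0.8,46],0,-1],
  [[0.8,-0.8,46],0,-1],
])

```text
t: 11.37
tool_pos: [588.3, -231.4, 26.8]
tcp_rot: [[-0.12, 0.993, 0.0], [0.993, 0.12, -0.0], [-0.0, 0.0, -1.0]]
force: [-0.4, -0.3, -8.9]
finger_gap: 13.7
grip_force: 60.0
```

Call:
step_arm([
  [[0,0,0.7],0,-1],
  [[0,0,1.4],0,-1],
  [[0,0,2.1],0,-1],
  [[0,0,2.8],0,-1],
  [[0,0,2.8],0,-1],
  [[0,0,2.8],0,-1],
])

```text
t: 11.87
tool_pos: [588.6, -231.4, 25.2]
tcp_rot: [[-0.12, 0.993, 0.001], [0.993, 0.12, 0.0], [0.0, 0.001, -1.0]]
force: [-4.1, 2.4, 6.3]
finger_gap: 13.3
grip_force: 60.0
```

The tester is seated: contact came at the expected height. Releasing it now.

Call:
step_arm([
  [[0,0,-0.5],0,-1],
  [[0,0,-0.5],0,-0.4],
  [[0,0,-0.5],0,-0.1],
  [[0,0,-0.5],0,0.1],
  [[0,0,-0.5],0,0.1],
  [[0,0,-0.5],0,0.1],
  [[0,0,-0.5],0,0.1],
  [[0,0,-0.5],0,0.1],
  [[0,0,-0.5],0,0.1],
])

```text
t: 12.62
tool_pos: [588.2, -231.5, 24.4]
tcp_rot: [[-0.12, 0.993, -0.0], [0.993, 0.12, -0.0], [-0.0, -0.0, -1.0]]
force: [0.3, -0.6, -0.1]
finger_gap: 48.7
grip_force: 0.0
```

Call:
step_arm([
  [[0,0,-10],0,0.1],
  [[0,0,-35],0,0.1],
  [[0,0,-65],0,0.1],
  [[0,0,-95],0,0.1],
  [[0,0,-125],0,0.1],
  [[0,0,-155],0,0.1],
  [[0,0,-175],0,0.1],
  [[0,-20,-175],0,0.3],
  [[0,-50,-175],0,0.5],
  [[0,-50,-175],0,0.5],
  [[0,-50,-175],0,0.5],
])

```text
t: 13.53
tool_pos: [537.3, -238.1, 200.5]
tcp_rot: [[-0.118, 0.993, 0.001], [0.993, 0.118, 0.001], [0.0, 0.001, -1.0]]
force: [0.7, 0.2, 0.2]
finger_gap: 65.4
grip_force: 0.0
```

Run:
```python
from m import *
f=grab('wrist','w8');grab('top','t8');st=env.get_state();print(st['t'],st['tool_pos'],st['force'],st['finger_gap'],np.round(st['joints'],2))
P=cloud(f);Z=P[:,:,2]
e=np.array([np.cos(np.radians(6.9)),np.sin(np.radians(6.9)),0]);n=np.array([-e[1],e[0],0]);Q=P-np.array([533.2,-237.8,0]);X=Q@e;Y=Q@n
m=(Z>35)&(Z<60)&(abs(X)<130)&(abs(Y)<70)&(abs(X)<80)
rep(P[m],'body');print(np.percentile(X[m],[.5,50,99.5]).round(1),np.percentile(Y[m],[.5,99.5]).round(1))
for lo in range(-75,80,15):
    k=m&(X>=lo)&(X<lo+15); print(lo,k.sum(),np.median(Z[k]).round(1))
k=(X<-80)&(X>-120)&(abs(Y)<40)&(Z>25)&(Z<70); rep(P[k],'bail'); print('bail X',np.percentile(X[k],[1,99]).round(1),'Y',np.percentile(Y[k],[1,99]).round(1))
```

```text
13.6333 [ 539.30693843 -237.13279201  200.06595931] [0.09920231 1.09403374 0.08322935] 65.87334426989071 [-0.16  0.36  0.61  1.78 -0.23  1.07  0.65]
body 11122 ctr [ 532.7 -237.1] [158.7 114.7] ang 7.2 med z 47.9 mean [ 526.2 -234.2] line 27.6
[-76.6  -7.8  76.8] [-55.3  57.5]
-75 1201 48.4
-60 1215 48.4
-45 1199 48.3
-30 1205 48.2
-15 1215 47.9
0 1100 47.0
15 1227 47.3
30 1200 47.5
45 733 47.7
60 496 47.3
75 179 45.9
bail 676 ctr [ 437.4 -248.9] [32.7 46.4] ang 6.9 med z 47.9 mean [ 435.  -248.2] line -83.4
bail X [-111.9  -80.2] Y [-22.4  23.6]
```

View pics/w8.png

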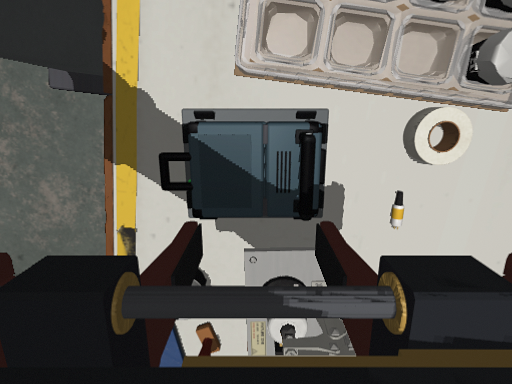

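The tester is home: its top is at z≈48 and level, its centre is (532.7, -237.1), and its yaw is ~7°. The view shows it inside the guides, with the bail at (172,171). Next I'll check for tall obstacles near the hand's sweep.

Run:
```python
from m import *
for tag in('s0','t0'):
    P=cloud(load(tag)); Z=P[:,:,2]
    m=(Z>95)&(Z<300)&(P[:,:,0]>380)&(P[:,:,0]<680)&(P[:,:,1]>-420)&(P[:,:,1]<-130)
    q=P[m];print(tag,len(q),q.min(0).round() if len(q) else '',q.max(0).round() if len(q) else '')
    for lo in range(-420,-130,30):
        k=q[(q[:,1]>=lo)&(q[:,1]<lo+30)]
        if len(k)>2: print(lo,len(k),np.percentile(k,[5,95],axis=0).round().tolist())
```

```text
s0 191 [ 586. -420.   96.] [ 680. -404.  250.]
-420 191 [[622.0, -419.0, 111.0], [675.0, -407.0, 243.0]]
t0 175 [ 587. -420.   95.] [ 680. -399.  251.]
-420 175 [[596.0, -418.0, 102.0], [676.0, -402.0, 242.0]]
```

Call:
step_arm([
  [[0,-5,0],-7,1],
  [[0,-14,0],-14,1],
  [[0,-24,0],-21,1],
  [[0,-34,0],-28,1],
  [[0,-44,0],-35,1],
  [[0,-54,0],-42,1],
  [[0,-64,0],-49,1],
  [[0,-74,0],-56,1],
  [[0,-84,0],-63,1],
  [[0,-94,0],-70,1],
  [[1,-101,0],-77,1],
  [[1,-104,0],-84,1],
])

```text
t: 14.63
tool_pos: [435.2, -249.0, 199.5]
tcp_rot: [[-1.0, -0.022, -0.0], [-0.022, 1.0, 0.0], [0.0, 0.0, -1.0]]
force: [-0.5, -0.1, -0.3]
finger_gap: 87.8
grip_force: 0.0
```

Call:
step_arm([
  [[0,0,0],-6,1],
  [[0,0,0],-6,1],
  [[0,0,0],-6,1],
  [[0,0,0],-6,1],
])

```text
t: 14.97
tool_pos: [435.8, -248.9, 199.4]
tcp_rot: [[-0.993, -0.118, 0.0], [-0.118, 0.993, -0.0], [0.0, -0.0, -1.0]]
force: [1.5, -1.2, -0.3]
finger_gap: 87.7
grip_force: 0.0
```

Run:
```python
from m import *
f=grab('wrist','w9');st=env.get_state();R=np.array(st['tcp_rot']);print(st['t'],st['tool_pos'],np.degrees(np.arctan2(R[1,1],R[0,1])),st['finger_gap'],np.round(st['joints'],2))
P=cloud(f);Z=P[:,:,2]
e=np.array([np.cos(np.radians(6.9)),np.sin(np.radians(6.9)),0]);n=np.array([-e[1],e[0],0]);Q=P-np.array([533.,-237.3,0]);X=Q@e;Y=Q@n
k=(X<-80)&(X>-125)&(abs(Y)<40)&(Z>25)&(Z<70); print('bail X',np.percentile(X[k],[1,99]).round(1),'Y',np.percentile(Y[k],[1,99]).round(1),'z',np.median(Z[k]))
k=(X<-20)&(X>-75)&(abs(Y)<70)&(Z>35)&(Z<60);print('lid Y',np.percentile(Y[k],[.5,99.5]).round(1))
```

```text
15.0167 [ 435.66059791 -248.85382055  199.37483796] 96.79328902619271 88.06025640663209 [ 0.07  0.18  0.37  1.96 -0.07  1.01  2.16]
bail X [-113.2  -80.4] Y [-23.1  21.9] z 48.398405836771644
lid Y [-56.9  56.6]
```

Call:
step_arm([
  [[0,0,15],0,1],
  [[0,0,45],0,1],
  [[0,0,75],0,1],
  [[0,0,105],0,1],
  [[0,0,135],0,1],
  [[0,0,160],0,1],
  [[0,0,180],0,1],
  [[0,0,195],0,1],
  [[0,0,203],0,1],
  [[0,0,207],0,1],
  [[0,0,207],0,1],
  [[0,0,207],0,1],
], grip_force=20)

```text
t: 16.02
tool_pos: [435.8, -249.3, -7.0]
tcp_rot: [[-0.993, -0.12, 0.001], [-0.12, 0.993, -0.0], [-0.001, -0.001, -1.0]]
force: [0.6, -0.3, 0.4]
finger_gap: 87.7
grip_force: 0.0
```

Call:
step_arm([
  [[0,0,0],0,0.4],
  [[0,0,0],0,0.2],
  [[0,0,0],0,0.1],
  [[0,0,0],0,0],
  [[0,0,0],0,-0.1],
  [[0,0,0],0,-0.2],
  [[0,0,0],0,-0.2],
  [[0,0,0],0,-0.2],
  [[0,0,0],0,-0.2],
], grip_force=20)

```text
t: 16.77
tool_pos: [435.2, -249.0, -7.5]
tcp_rot: [[-0.993, -0.12, 0.0], [-0.12, 0.993, -0.0], [-0.0, -0.0, -1.0]]
force: [0.6, 0.7, 0.3]
finger_gap: 45.7
grip_force: 20.0
```

The bail is held at 46 mm with 20 N. Now I'll swing it along the 110 mm arc.

Call:
step_arm([
  [[-0.4,0,-9.6],0,-0.2],
  [[-1.7,0,-19.1],0,-0.2],
  [[-3.7,0,-28.5],0,-0.2],
  [[-6.6,0,-37.6],0,-0.2],
  [[-10.3,0,-46.5],0,-0.2],
  [[-14.7,0,-55],0,-0.2],
  [[-19.9,0,-63.1],0,-0.2],
  [[-25.7,0,-70.7],0,-0.2],
  [[-32.2,0,-77.8],0,-0.2],
  [[-39.3,0,-84.3],0,-0.2],
  [[-46.9,0,-90.1],0,-0.2],
  [[-46.9,0,-90.1],0,-0.2],
])

```text
t: 17.77
tool_pos: [483.5, -243.2, 83.8]
tcp_rot: [[-0.993, -0.121, 0.001], [-0.121, 0.993, -0.0], [-0.001, -0.0, -1.0]]
force: [-2.2, 0.4, 4.1]
finger_gap: 45.9
grip_force: 20.0
```

Call:
step_arm([
  [[-8.1,0,-5.2],0,-0.2],
  [[-16.6,0,-9.6],0,-0.2],
  [[-25.5,0,-13.3],0,-0.2],
  [[-34.6,0,-16.2],0,-0.2],
  [[-44,0,-18.2],0,-0.2],
  [[-53.5,0,-19.5],0,-0.2],
  [[-63.1,0,-19.9],0,-0.2],
  [[-72.7,0,-19.5],0,-0.2],
  [[-82.2,0,-18.2],0,-0.2],
  [[-91.6,0,-16.2],0,-0.2],
  [[-91.6,0,-16.2],0,-0.2],
  [[-91.6,0,-16.2],0,-0.2],
])

```text
t: 18.77
tool_pos: [575.3, -232.2, 99.4]
tcp_rot: [[-0.993, -0.121, 0.004], [-0.121, 0.993, -0.001], [-0.003, -0.001, -1.0]]
force: [1.1, -0.7, 4.8]
finger_gap: 45.7
grip_force: 20.0
```

Run:
```python
from m import *
f=grab('wrist','w10');t=grab('top','t10');s=grab('scene','s10');st=env.get_state();print(st['t'],st['tool_pos'],st['finger_gap'],st['grip_force'],st['force'])
e=np.array([np.cos(np.radians(6.9)),np.sin(np.radians(6.9)),0]);n=np.array([-e[1],e[0],0])
for nm,fr in(('w',f),('t',t),('s',s)):
    P=cloud(fr);Z=P[:,:,2];Q=P-np.array([533.,-237.3,0]);X=Q@e;Y=Q@n
    k=(X>-30)&(X<60)&(abs(Y)<54)&(Z>58)&(Z<125)&(abs(Y)>5)
    q=np.c_[X[k],Z[k]]; 
    for lo in range(55,130,10):
        j=q[(q[:,1]>=lo)&(q[:,1]<lo+10)]; 
        if len(j)>5: print(nm,lo,len(j),np.percentile(j[:,0],[5,50,95]).round(1))
b=cv2.resize(s['pixels'][120:270,230:390],(400,375)); cv2.imwrite('pics/c10.png',np.hstack([cv2.resize(f['pixels'],(400,375)),b])[:,:,::-1])
```

```text
18.9167 [ 574.43440219 -232.25686511   99.49936933] 45.43349997766478 20.000447630882263 [ 2.47066443 -0.03259614  4.99559551]
w 55 354 [7.8 8.5 9.3]
w 65 558 [ 8.9 10.  11. ]
w 75 914 [10.8 12.  49.8]
w 85 1109 [12.5 13.8 53.4]
w 95 830 [14.  14.9 16. ]
w 105 971 [15.8 16.8 17.7]
w 115 1244 [17.5 18.7 19.9]
s 55 43 [ 6.5 10.7 17.4]
s 65 70 [ 7.4 12.5 50.3]
s 75 77 [ 9.  13.6 51.7]
s 85 67 [10.5 14.8 20. ]
s 95 69 [11.6 16.4 22.3]
s 105 74 [11.8 17.4 22.2]
s 115 76 [15.3 19.9 25. ]
```

View pics/c10.png

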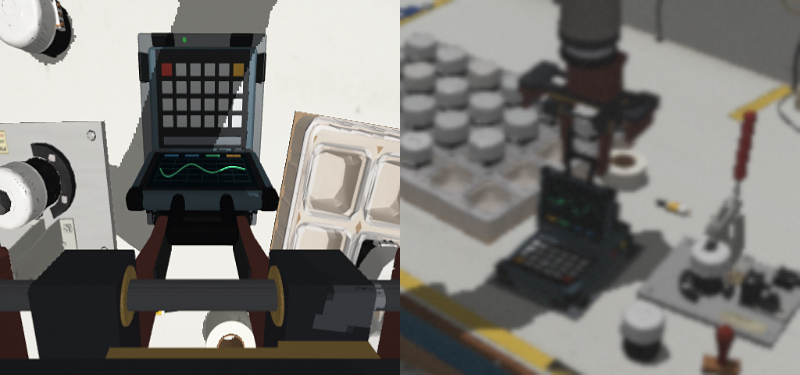

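The lid stands open with its display facing the robot, and the tester is still seated. The display face slopes about 10° past upright, so the lid is at about 100°. I'll push it ~5° further and measure again.

Call:
step_arm([
  [[-2.5,0,0],0,-0.2],
  [[-5,0,0.5],0,-0.2],
  [[-7.5,0,1],0,-0.2],
  [[-10,0,1.5],0,-0.2],
  [[-10,0,1.5],0,-0.2],
  [[-10,0,1.5],0,-0.2],
  [[-10,0,1.5],0,-0.2],
])

```text
t: 19.5
tool_pos: [582.5, -231.3, 97.3]
tcp_rot: [[-0.993, -0.12, -0.0], [-0.12, 0.993, -0.0], [0.0, -0.0, -1.0]]
force: [1.3, 0.1, 4.6]
finger_gap: 45.5
grip_force: 20.0
```

```bash
cat > lid.py <<'E'
from m import *
import sys
f=grab('wrist',sys.argv[1]);st=env.get_state();print(st['t'],st['tool_pos'],st['finger_gap'],st['force'])
e=np.array([np.cos(np.radians(6.9)),np.sin(np.radians(6.9)),0]);n=np.array([-e[1],e[0],0])
P=cloud(f);Z=P[:,:,2];Q=P-np.array([533.,-237.3,0]);X=Q@e;Y=Q@n
for z0,z1 in((60,122),(60,90),(90,122)):
    k=(X>-5)&(X<36)&(abs(Y)<50)&(Z>z0)&(Z<z1); a=np.array([X[k],Z[k]]).T
    for _ in range(3):
        p=np.polyfit(a[:,1],a[:,0],1); r=abs(a[:,0]-np.polyval(p,a[:,1])); a=a[r<3]
    print('lid angle',90+np.degrees(np.arctan(p[0])).round(2),len(a))
k=(Z>125)&(Z<175)&(abs(Y)<60)&(abs(X)<70);
E
python3 lid.py w11
```

```text
19.55 [ 582.48127021 -231.30298002   97.33185543] 45.785493319813064 [ 0.26256281 -0.8716892   5.60014498]
lid angle 103.39 5730
lid angle 103.24 2154
lid angle 103.67 3576
```

The lid is at 103.4°. A 3 mm nudge, then I'll release and withdraw straight up.

Call:
step_arm([
  [[-1.5,0,0.3],0,-0.2],
  [[-3,0,0.7],0,-0.2],
  [[-3,0,0.7],0,-0.2],
  [[-3,0,0.7],0,-0.2],
  [[-3,0,0.7],0,0.1],
  [[-3,0,0.7],0,0.3],
  [[-3,0,0.7],0,0.4],
  [[-3,0,0.7],0,0.5],
  [[-3,0,0.7],0,0.5],
  [[-3,0,0.7],0,0.5],
])

```text
t: 20.38
tool_pos: [585.4, -230.6, 96.3]
tcp_rot: [[-0.993, -0.12, -0.0], [-0.12, 0.993, 0.0], [0.0, 0.0, -1.0]]
force: [0.3, -0.5, 0.4]
finger_gap: 65.8
grip_force: 0.0
```

Call:
step_arm([
  [[0,0,-5],0,0.5],
  [[0,0,-18],0,0.5],
  [[0,0,-35],0,0.5],
  [[0,0,-55],0,0.5],
  [[0,0,-75],0,0.5],
  [[20,0,-85],0,0.5],
  [[50,0,-90],0,0.5],
  [[80,0,-90],0,0.5],
  [[100,0,-90],0,0.5],
  [[100,0,-90],0,0.5],
  [[100,0,-90],0,0.5],
])

```text
t: 21.3
tool_pos: [486.1, -243.3, 188.0]
tcp_rot: [[-0.993, -0.119, 0.002], [-0.119, 0.993, -0.0], [-0.002, -0.0, -1.0]]
force: [1.4, -0.3, 0.1]
finger_gap: 66.1
grip_force: 0.0
```

```bash
python3 lid.py w12
python3 - <<'E'
from m import *
s=grab('scene','s12');t=grab('top','t12');f=load('w12')
P=cloud(f);e=np.array([np.cos(np.radians(6.9)),np.sin(np.radians(6.9)),0]);n=np.array([-e[1],e[0],0]);Q=P-np.array([533.,-237.3,0]);X=Q@e;Y=Q@n;Z=P[:,:,2]
k=(X>-90)&(X<5)&(abs(Y)<65)&(Z>25)&(Z<42);rep(P[k],'deck');print(np.percentile(X[k],[.5,99]).round(1),np.percentile(Y[k],[.5,99.5]).round(1))
for a in(-70,-50,-30,-15): j=k&(abs(X-a)<6);print(a,np.median(Z[j]).round(1))
b=cv2.resize(s['pixels'][120:270,230:390],(400,375)); cv2.imwrite('pics/c12.png',np.hstack([cv2.resize(f['pixels'],(400,375)),b])[:,:,::-1])
E
```

```text
21.35 [ 487.19475569 -242.83852582  187.81563757] 65.76452381559284 [-0.3642927   0.54179665  0.31154104]
lid angle 104.75 3749
lid angle 104.74 1570
lid angle 104.82 2179
deck 6372 ctr [ 496.8 -241.8] [ 82.9 115.1] ang 6.9 med z 32.6 mean [ 495.3 -242. ] line -83.8
[-77.6   3.9] [-56.8  56.6]
-70 32.1
-50 32.7
-30 32.9
-15 32.9
```

View pics/c12.png

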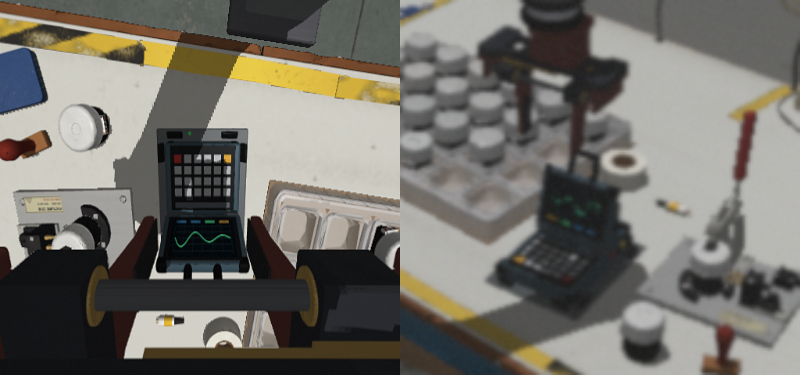

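The lid is at 104.8°. The tester is seated level and centred (deck z 32, yaw 6.9°), and the hand is clear of it. Handing in.

```bash
python3 -c "
from bench import env
print(env.job_done())"
```

```text
the job is handed in; nothing more can be done
None
```

The tester is fully home in the cradle with its front to the robot, its lid measured 104.8° open, the gripper is clear, and I handed the job in at about 21.5 s without getting a verdict back.

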